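# Close the cheese trier's case with its tapered dovetail lid

### The arm

A 7-joint arm with a two-finger parallel gripper is mounted at the origin on the work surface. World frame = base frame: x ahead of the robot, y to its left, z up, the work surface at z = 0. Lengths are in m, angles in rad, forces in N, time in s.
With the tool pointing down it reaches from about 0.375 to 0.925 m from the base axis. Payload 3.1 kg.
Tool frame: the origin (TCP) lies between the finger pads; the fingertips stand 19 mm ahead of it and the grasp point (between the pads) is the TCP; z points along the fingers, y is the direction in which the jaws open and shut (so a half turn about z gives the same grasp; the last joint's range is limited). The gripper opens to 85 mm and grips with 20 to 120 N. Pads are 22 mm wide; open, the fingers measure 114 mm over their backs; the gripper's body (76 mm by 85 mm) begins 54 mm behind the grasp point. The pads swing forward as they close: fully open they stand 13 mm farther back than shut.
Start: joints at [-1.246, 0.383, 0.044, 1.598, -0.018, 1.161, -0.05], TCP at [0.267, 0.593, 0.25] pointing down, gripper open.
Joint ranges: [-2.61, 2.61], [-0.41, 2.15], [-1.48, 1.57], [0, 2.5], [-1.57, 4.71], [0.05, 1.97], [-2.85, 2.85]. Speed limits (rad/s): [2.79, 2.79, 3.14, 3.14, 3.14, 3.14, 3.14].

### API

Orientations are given as a unit quaternion [x, y, z, w].
In Python, from bench import move_ptp, movel, move_j, move_gripper, pause, inverse_kinematics, read_camera, camera_params, MotionError, sign_off, look_for, tip_of, read_time_s, read_qpos, read_joint_vel, read_effort, read_eef_pos, read_tcp_rot, read_ft_force, read_ft_torque, read_finger_gap gives the robot as it stands. Calls block until the motion is done:
- move_ptp(position, orientation): joint-space move of the TCP to a pose.
- movel(position, orientation=None, speed=0.15): straight line of the TCP; orientation=None keeps the orientation; speed is the mean speed in m/s.
- move_j(angles): joint-space move.
- move_gripper(opening, effort=None): finger opening in m; effort is the grip in N (None keeps the last); returns when the fingers have stopped.
- pause(seconds).
- inverse_kinematics(position, orientation): joint angles nearest the present ones, or None.
- read_camera(name): name is "side" or "top" or "wrist"; returns the picture (420x560x3 uint8, red, green, blue); there is no depth.
- camera_params(name): a dict with "K" (3x3 intrinsics, pixels), "camera_from_world" (4x4, takes a point from world to camera coordinates). Camera axes: x right, y down, z forward; pixel columns grow to the right and rows downward; lengths in m; the calibration is good to about 2 mm. A picture is of the moment at which its call begins: read the wrist's pose just before it. camera_params takes no time and is no camera call; for the wrist camera it gives the pose at the moment of the call.
A pose or a line that the arm cannot do raises MotionError and nothing moves.
- sign_off(): hands the job in, once; it reports no verdict.
Trained networks look in the newest picture that a camera, given by its name, has taken for a name from the list of things; names that differ only in an ending like _2 or _b are one class to them, and where a whole thing is asked for, a point or a joint stands for the part that bears it (a point fixed in the world has none). Each returns a list of dicts, best first, with "confidence" (0 to 1); they miss things now and then, are a little off and sometimes report something else, mostly with a low value. They report only what shows in the picture. A call takes as long as a camera call.
- look_for(camera, name): "at" ([column, row] in pixels, amid what is visible of it).
- tip_of(camera, name): "at" ([column, row] in pixels: a listed point, or the origin of a listed thing).
Readings, each from a call of its own:
- read_time_s(): time.
- read_qpos(): joint angles.
- read_joint_vel(): joint speeds.
- read_effort(): joint torques, N m.
- read_eef_pos(): TCP position.
- read_tcp_rot(): TCP orientation.
- read_ft_force(): force on the tool from outside, world axes, zero at the start.
- read_ft_torque(): the same for the moment, N m.
- read_finger_gap(): finger opening in m.
Only numpy, scipy, OpenCV 4.12 (cv2) and the standard library are available. Lean on these libraries where they do the work, as an engineer would, in place of code of your own. Each camera call takes 0.05 s, during which the arm holds its last target.

### The job

Close the wooden case that holds the cheese trier: take the lid whose sides taper, lay it in the open, wide end of the dovetail way on top of the case, narrow end first, and slide it along until it wedges tight, its narrow end about flush with the end of the case. Leave the straight-sided lid where it lies.

Things in the scene. Friction and masses are not known exactly. Their poses are not given: they have to be found in the camera images.
- case: brown wood block fixed to the table, 164 mm wide, 44 mm high, trier in its top. Origin: on the table under the way's middle; x along the way, from wide mouth to narrow end; z up. Block from x = -145 to +90 mm; flat top z = 44 is the way's floor, a bare step before x = -90. Lid is home at x = y = 0, z = 44, x axes alike, narrow end flush with the block's end. Only the taper stops it: push 10-20 N.
- way_mouth (a point): middle of the way's wide mouth, on its floor, 90 mm behind the case's origin (-x), axes as the case's. two dark rails 14 mm high, 180 mm long, lean 20 degrees inward; way 120 mm wide here, 77 mm at the narrow end (feet), 5 mm less each side at the tops. With its origin 10 mm behind this point the lid, narrow end ahead, goes straight down between the rails, 7 mm free each side, resting level.
- tapered_lid: brown wooden lid, 0.2 kg, lying flat: plate 180 mm long, 12 mm thick; underside 120 mm wide at the end x = -90 mm, tapering to 77 mm at x = +90, sides slanted 20 degrees inward. Origin: middle of the underside; x towards the narrow end; z up. A grip fin stands across the plate at x = 0: 14 mm thick along x, 60 mm wide along y, from z = 12 to 48 mm.
- straight_lid: the other lid, to be left alone: same wood, same 180 mm length, 12 mm thickness and grip fin, but a plain rectangle, 100 mm wide from end to end. Origin: middle of the underside; x along its length; z up.

How it is judged:
On the way:
1. the tapered lid is pressed tight in the way: within 10 mm of its home along the way, and pressing on the case with more than 5 N (x of tapered_lid in the frame of case above -0.01 m and z of tapered_lid in the frame of case below 0.049 m and horizontal distance between tapered_lid and case below 0.015 m and contact force between tapered_lid and case above 5 N), for 0.05 s.
At the end, for the whole second after the job is handed in: The tapered lid, once pressed in with over 5 N, lies still in the way: within 10 mm of home along (12 mm beyond) and across, 5 mm in height (4 mm below), 0.17 rad in line, 0.1 rad of level. The straight-sided lid has never moved by over 40 mm (x of tapered_lid in the frame of case between -0.01 and 0.012 m and y of tapered_lid in the frame of case between -0.01 and 0.01 m and z of tapered_lid in the frame of case between 0.04 and 0.049 m and angle between the x axis of tapered_lid and the x axis of case, either way round below 0.17 rad and angle between tapered_lid's own z axis and vertical below 0.1 rad and linear speed of tapered_lid below 0.01 m/s); the robot touches nothing.
It fails at once if the straight-sided lid is moved by more than 40 mm (distance of straight_lid from where it was at the start of the episode above 0.04 m).
It also fails if it takes over 48 s, if anything falls off the work surface, if the arm or the gripper's body presses on something with over 40 N, if the wrist force passes 120 N, or if a joint passes its speed limit or range.

## Working session

There is one attempt and no reset: what is moved stays moved. The work goes in short steps, each a Python script; the robot and the scene stay as the last script left them, time stands still between calls to the robot, and variables do not carry over. Pictures are saved under pics/ and viewed, and the job is handed in when it is done.

```bash
mkdir -p pics; ls
cat > h.py <<'E'
import numpy as np, cv2
from bench import *
def save(cam,n):
    im=read_camera(cam); cv2.imwrite(f'pics/{n}.png',im[:,:,::-1]); return im
def ray(cam,uv,z,P=None):
    P=P or camera_params(cam); T=np.array(P["camera_from_world"]); K=np.array(P["K"])
    R,t=T[:3,:3],T[:3,3]; c=-R.T@t; d=R.T@np.linalg.inv(K)@np.array([uv[0],uv[1],1.])
    return c+d*(z-c[2])/d[2]
def proj(cam,p,P=None):
    P=P or camera_params(cam); T=np.array(P["camera_from_world"]); K=np.array(P["K"])
    q=K@(T[:3,:3]@np.asarray(p)+T[:3,3]); return q[:2]/q[2]
E
python3 - <<'E'
from h import *
for c in ("top","side","wrist"):
    save(c,c+"0")
    for n in ("tapered_lid","straight_lid","case"):
        print(c,n,[(np.round(d["at"]),round(d["confidence"],2)) for d in tip_of(c,n)[:3]],[(np.round(d["at"]),round(d["confidence"],2)) for d in look_for(c,n)[:3]])
    print(tip_of(c,"way_mouth")[:2])
print(read_time_s(),read_tcp_rot(),read_eef_pos())
for c in("top","side"):print(camera_params(c))
E
```

```text
pics
top tapered_lid [(array([434., 223.]), 0.62)] [(array([434., 228.]), 0.78)]
top straight_lid [(array([334., 248.]), 0.78)] [(array([333., 247.]), 0.93)]
top case [(array([176., 189.]), 0.71)] [(array([174., 198.]), 0.92)]
[{'at': [176.8, 225.1], 'confidence': 0.65}]
side tapered_lid [(array([345., 144.]), 0.8), (array([223., 309.]), 0.72)] [(array([349., 140.]), 0.83)]
side straight_lid [(array([328., 209.]), 0.82)] [(array([329., 206.]), 0.65)]
side case [(array([175., 310.]), 0.69)] [(array([187., 313.]), 0.91), (array([349., 138.]), 0.31)]
[{'at': [220.0, 313.6], 'confidence': 0.64}]
wrist tapered_lid [] []
wrist straight_lid [] []
wrist case [] []
[]
1.2 [ 2.09800918e-01  9.77744125e-01 -3.51617444e-05 -2.33268124e-06] [0.26669222 0.59275514 0.25025798]
{'K': array([[424.84945626,   0.        , 283.9108386 ],
       [  0.        , 424.84945626, 216.58787159],
       [  0.        ,   0.        ,   1.        ]]), 'camera_from_world': array([[ 0.02880387, -0.99954277, -0.00919686, -0.07419059],
       [-0.99322944, -0.02758363, -0.11284693,  0.5324344 ],
       [ 0.11254165,  0.01238502, -0.99356982,  0.85587032],
       [ 0.        ,  0.        ,  0.        ,  1.        ]])}
{'K': array([[413.12825076,   0.        , 275.17137375],
       [  0.        , 413.12825076, 203.38213427],
       [  0.        ,   0.        ,   1.        ]]), 'camera_from_world': array([[-8.62510656e-01, -5.06038712e-01, -4.35834049e-04,
         4.36155152e-01],
       [-3.62780984e-01,  6.18937005e-01, -6.96639750e-01,
         2.83004085e-01],
       [ 3.52796435e-01, -6.00701096e-01, -7.17420984e-01,
         5.81827993e-01],
       [ 0.00000000e+00,  0.00000000e+00,  0.00000000e+00,
         1.00000000e+00]])}
```

View pics/top0.png

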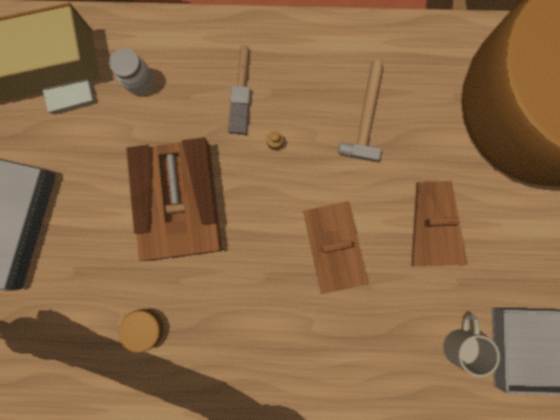

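View pics/side0.png

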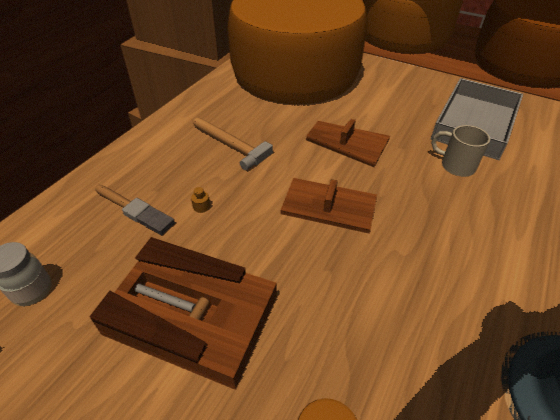

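The top view shows the case at left (about 175,198), with its mouth towards the bottom of the image. The straight lid is in the middle (335,247). The tapered lid is at right (438,223), narrow end up. Next I'll zoom in to get the corners.

Run:
```python
import cv2
im=cv2.imread('pics/top0.png')
a=cv2.resize(im[130:270,110:235],None,fx=4.2,fy=4.2,interpolation=cv2.INTER_CUBIC)
b=cv2.resize(im[170:280,400:480],None,fx=5.3,fy=5.3,interpolation=cv2.INTER_CUBIC)
cv2.imwrite('pics/a.png',cv2.convertScaleAbs(a,alpha=1.6,beta=10));cv2.imwrite('pics/b.png',cv2.convertScaleAbs(b,alpha=1.6,beta=10))
```

```text
(no output)
```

View pics/a.png

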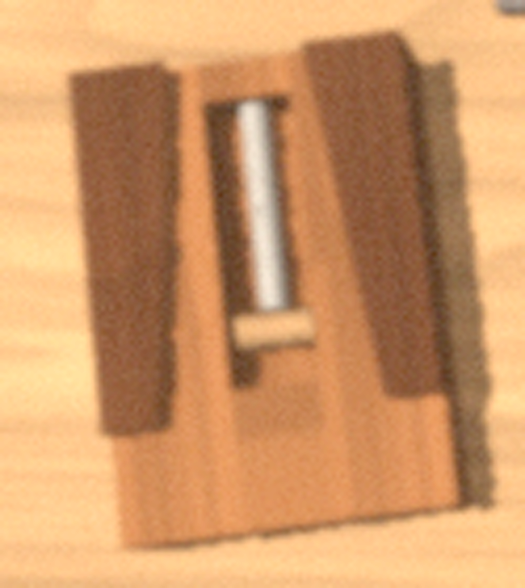

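View pics/b.png

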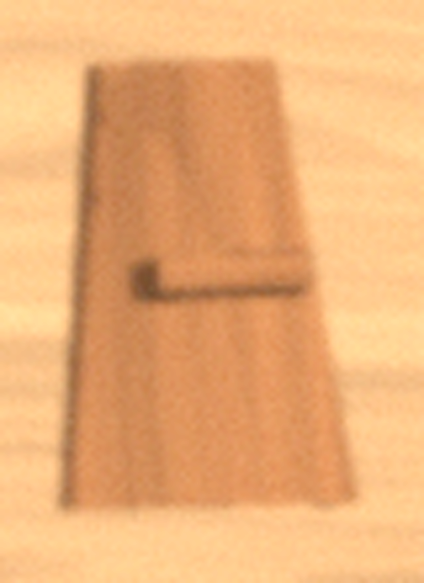

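```bash
cat > fit.py <<'E'
from h import *
from scipy.optimize import least_squares
def fit(cam,obj,pix,x0,P=None):
    P=P or camera_params(cam); obj=np.array(obj)/1000; pix=np.array(pix)
    def W(v):
        c,s=np.cos(v[2]),np.sin(v[2]); return np.c_[v[0]+c*obj[:,0]-s*obj[:,1],v[1]+s*obj[:,0]+c*obj[:,1],obj[:,2]]
    f=lambda v:(np.array([proj(cam,p,P) for p in W(v)])-pix).ravel()
    r=least_squares(f,x0,loss='soft_l1'); return r.x,f(r.x).reshape(-1,2)
E
python3 - <<'E'
from fit import *
o=[(90,82,58),(90,33.5,58),(-90,82,58),(-90,55,58),(90,-33.5,58),(90,-82,58),(-90,-55,58),(-90,-82,58),(-145,82,44),(-145,-82,44)]
p=np.array([(70,75),(163,63),(103,435),(165,428),(303,43),(400,33),(387,394),(441,394),(124,547),(459,503)])/4.2+[110-.4,130-.4]
x,r=fit("top",o,p,[.55,.2,0]);print("case",x,"\n",r.round(1).tolist())
o=[(90,38.5,0),(-90,60,0),(-90,55.6,12),(90,-34.1,12),(-90,-55.6,12)]
p=np.array([(88,68),(62,505),(72,505),(275,62),(357,500)])/5.3+[399.6,169.6]
y,r=fit("top",o,p,[.45,-.3,0]);print("lid",y,"\n",r.round(1).tolist())
for c,u in(("top",(434,223)),("side",(345,144))): print(ray(c,u,0))
for c,u in(("top",(176,189)),("side",(175,310))): print(ray(c,u,0))
print(ray("top",(176.8,225.1),.044),ray("side",(220,313.6),.044))
print(ray("top",(334,248),0))
E
```

```text
case [0.59070359 0.17490118 0.1628522 ] 
 [[-0.3, -0.3], [0.9, -0.6], [0.1, 0.3], [-1.4, 0.1], [-0.2, -0.1], [0.0, -0.9], [-0.1, 0.9], [0.3, -0.9], [0.1, 0.8], [0.3, 0.5]]
lid [ 0.53358331 -0.38540741  0.04301493] 
 [[-0.2, -0.8], [-1.2, 0.4], [0.6, 0.4], [0.2, -1.2], [0.1, 0.6]]
[ 0.53279696 -0.38089322  0.        ]
[ 0.53165387 -0.37687479  0.        ]
[0.59157835 0.1777894  0.        ]
[0.59450653 0.17695303 0.        ]
[0.50904725 0.15983872 0.044     ] [0.50815397 0.1625116  0.044     ]
[ 0.47319603 -0.16757717  0.        ]
```

```bash
cat >> h.py <<'E'
def q(phi):
    a=(phi+np.pi/2)/2; return [np.cos(a),np.sin(a),0,0]
E
python3 - <<'E'
from h import *
for phi in(0.043,0.043-np.pi,.043+np.pi):
    print(phi,[np.round(inverse_kinematics(p,q(f)),2) if inverse_kinematics(p,q(f)) is not None else None for p,f in(([.533,-.383,.2],phi),([.533,-.383,.036],phi),([.49,.158,.2],phi+.12),([.591,.175,.08],phi+.12))])
move_ptp([.49,-.383,.25],q(.043))
P=camera_params("wrist"); save("wrist","w1"); print(read_time_s())
for n in("tapered_lid",): print(tip_of("wrist",n),look_for("wrist",n))
import pickle; pickle.dump(P,open('P1','wb')); print(read_eef_pos(),P)
print(proj("wrist",[.533,-.385,0],P))
E
```

```text
0.043 [array([-0.14,  0.64,  0.99,  1.66, -0.57,  1.16,  1.04]), array([ 0.15,  0.71,  0.55,  1.73, -0.48,  0.84,  0.96]), array([-0.83,  0.19,  0.49,  1.99, -0.11,  0.99, -0.13]), array([-0.74,  0.56,  0.49,  1.82, -0.34,  0.84,  0.08])]
-3.098592653589793 [array([-0.29,  0.92,  1.37,  1.67, -0.92,  1.35, -1.86]), array([-0.27,  1.26,  1.36,  1.75, -1.29,  1.32, -1.69]), array([ 0.64,  0.46, -1.23,  1.93,  0.49,  1.1 ,  2.52]), array([ 0.52,  0.96, -1.25,  1.76,  0.99,  1.2 ,  2.28])]
3.1845926535897933 [array([-0.29,  0.92,  1.37,  1.67, -0.92,  1.35, -1.86]), array([-0.27,  1.26,  1.36,  1.75, -1.29,  1.32, -1.69]), array([ 0.64,  0.46, -1.23,  1.93,  0.49,  1.1 ,  2.52]), array([ 0.52,  0.96, -1.25,  1.76,  0.99,  1.2 ,  2.28])]
4.7333
[{'at': [320.5, 186.8], 'confidence': 0.57}] []
[ 0.49044347 -0.38249308  0.24992281] {'K': array([[321.08562368,   0.        , 281.28931742],
       [  0.        , 321.08562368, 208.24684469],
       [  0.        ,   0.        ,   1.        ]]), 'camera_from_world': array([[ 9.99032989e-01,  4.39658255e-02, -3.04051172e-04,
        -4.74311877e-01],
       [ 4.23148892e-02, -9.59595034e-01,  2.78184869e-01,
        -4.24919265e-01],
       [ 1.19388614e-02, -2.77928728e-01, -9.60527504e-01,
         2.66782253e-01],
       [ 0.00000000e+00,  0.00000000e+00,  0.00000000e+00,
         1.00000000e+00]])}
[316.12692237 180.44040322]
```

View pics/w1.png

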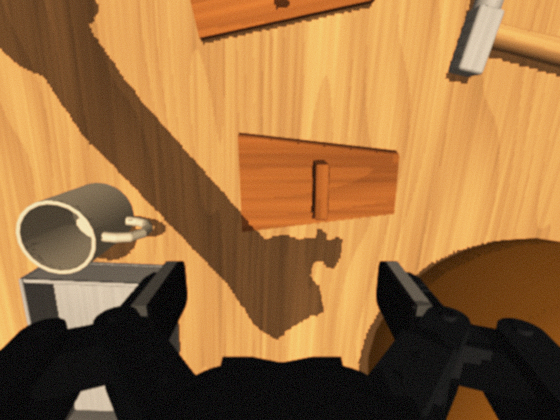

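The wrist view shows the tapered lid clearly, with its fin at about (321,190). I'll refine the pose from its corners.

Run:
```python
from fit import *
import pickle;P=pickle.load(open('P1','rb'))
im=cv2.imread('pics/w1.png');b=cv2.resize(im[120:245,225:410],None,fx=4.2,fy=4.2,interpolation=cv2.INTER_CUBIC)
o=[(-90,60,0),(90,38.5,0),(-90,-55.6,12),(90,-34.1,12),(-7,-30,48),(7,-30,48)]
p=[(239,133),(398,151),(244,230),(393,212),(315.5,219),(327,219)]
y,r=fit("wrist",o,p,[.53,-.385,0.04],P);print("lid",y,r.round(1).tolist())
for l in o:
    c,s=np.cos(y[2]),np.sin(y[2]);l=np.array(l)/1000
    u=proj("wrist",[y[0]+c*l[0]-s*l[1],y[1]+s*l[0]+c*l[1],l[2]],P)
    cv2.circle(b,tuple(((u-[225,120])*4.2+2).astype(int)),4,(255,0,0),1)
cv2.imwrite('pics/wb.png',b)
```

```text
lid [ 0.53484008 -0.38766581  0.05102052] [[0.5, -1.7], [-1.6, -1.6], [-1.6, 0.8], [1.2, 0.7], [-0.4, 0.4], [1.2, 0.3]]
```

View pics/wb.png

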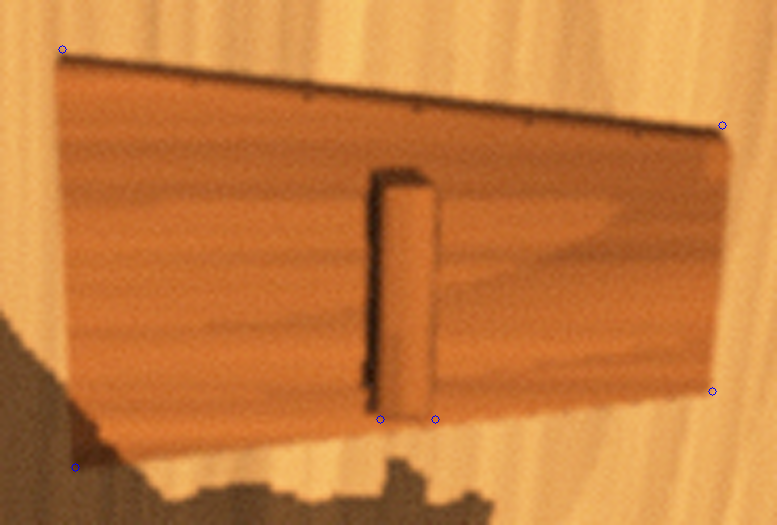

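Run:
```python
from h import *
Q=q(.047)
x,y=.5343,-.3865
move_ptp([x,y,.12],Q); movel([x,y,.037],speed=.1)
print(read_ft_force()); move_gripper(0.0,60); print(read_finger_gap(),read_ft_force(),read_eef_pos(),read_time_s())
movel([x,y,.16],speed=.12)
print(read_finger_gap(),read_ft_force(),read_time_s())
save("side","s2"); save("wrist","w2")
```

```text
[ 0.60307793 -0.41777033  0.3223335 ]
0.013269662781248913 [-0.14097245  0.1563396   0.81356032] [ 0.534507   -0.38675125  0.03731307] 7.075
0.013221837922446432 [-0.51668184 -0.43586417 -2.59123795] 8.25
```

View pics/w2.png

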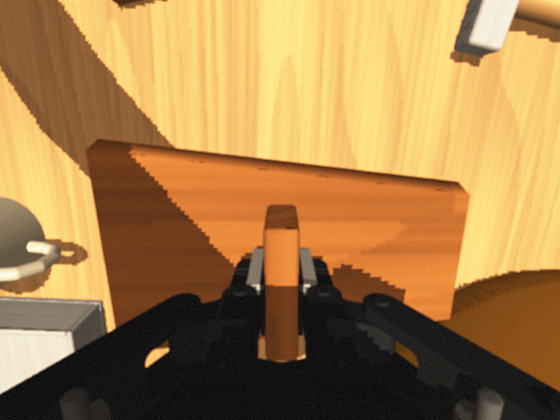

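View pics/s2.png

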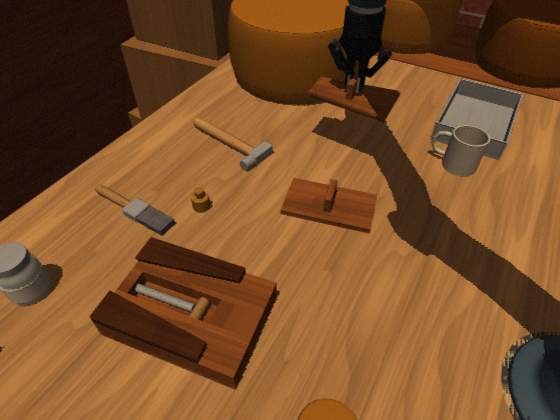

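The lid is held level, with its fin between the pads (w2: far edge from (92,142) to (465,187)). I'll measure its sideways offset in the hand.

Run:
```python
from fit import *
P=camera_params("wrist");e=np.array(read_eef_pos());z=(e[2]-.037)*1000;print(e)
o=[(-90,60,z),(90,38.5,z),(-90,55.6,z+12),(90,34.1,z+12),(-7,30,z+12),(7,30,z+12)]
im=cv2.imread('pics/w2.png')
for dy in(-.004,0,.004):
    c,s=np.cos(.047),np.sin(.047)
    for l in o:
        l=np.array(l)/1000;l[1]+=dy
        u=proj("wrist",[e[0]+c*l[0]-s*l[1],e[1]+s*l[0]+c*l[1],l[2]],P); print(dy,u.round(1))
b=cv2.resize(im[120:260,70:260],None,fx=4,fy=4,interpolation=cv2.INTER_CUBIC)
cv2.imwrite('pics/w2b.png',b)
b=cv2.resize(im[120:260,300:490],None,fx=4,fy=4,interpolation=cv2.INTER_CUBIC)
cv2.imwrite('pics/w2c.png',b)
```

```text
[ 0.53370909 -0.38588945  0.15869624]
-0.004 [ 98.1 143.4]
-0.004 [455.4 185.8]
-0.004 [ 85.4 155.2]
-0.004 [467. 200.]
-0.004 [265.3 208.3]
-0.004 [294.2 208.3]
0 [ 96.8 135.2]
0 [456.6 178.1]
0 [ 83.9 146.5]
0 [468.3 191.9]
0 [265.2 200.3]
0 [294.3 200.3]
0.004 [ 95.5 126.8]
0.004 [457.8 170.3]
0.004 [ 82.4 137.6]
0.004 [469.7 183.7]
0.004 [265.  192.2]
0.004 [294.3 192.2]
```

View pics/w2b.png

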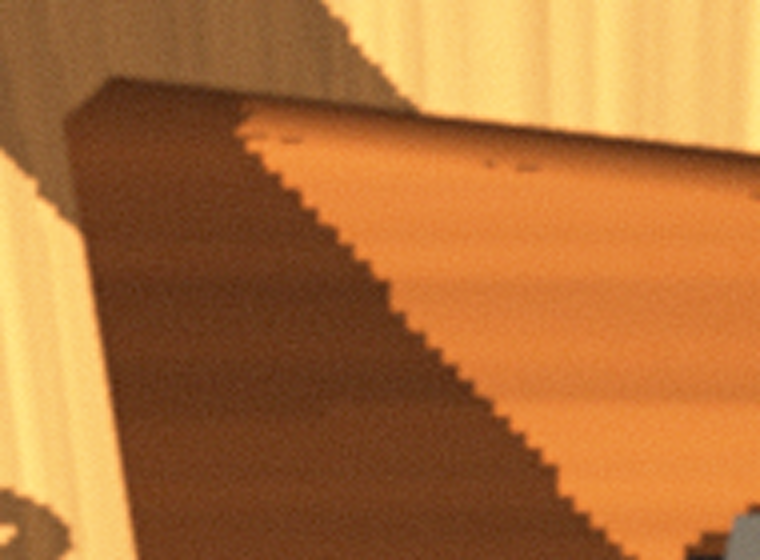

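View pics/w2c.png

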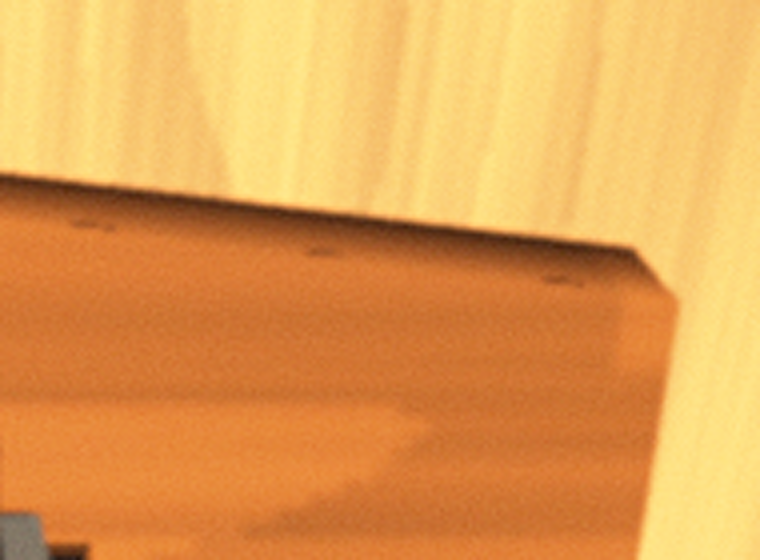

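```bash
cat >> h.py <<'E'
CX,CY,CW=.591,.1755,.163
DY=-.0018
def tcp(lx,ly,z,yaw=CW):
    c,s=np.cos(CW),np.sin(CW)
    p=np.array([CX+c*lx-s*ly,CY+s*lx+c*ly])
    p-=np.array([-np.sin(yaw),np.cos(yaw)])*DY
    return [p[0],p[1],z]
def lid():
    e=read_eef_pos(); Q=read_tcp_rot(); yaw=2*np.arctan2(Q[1],Q[0])-np.pi/2
    p=np.array(e[:2])+np.array([-np.sin(yaw),np.cos(yaw)])*DY-[CX,CY]
    c,s=np.cos(CW),np.sin(CW)
    return np.round([ (c*p[0]+s*p[1])*1e3,(-s*p[0]+c*p[1])*1e3,e[2]*1e3,(yaw-CW)*57.3],1)
def fl():
    f=np.array(read_ft_force());c,s=np.cos(CW),np.sin(CW)
    return np.round([c*f[0]+s*f[1],-s*f[0]+c*f[1],f[2]],1)
E
python3 - <<'E'
from h import *
movel([.48,-.2,.2],q(.1),speed=.2); movel(tcp(-.102,0,.2),q(CW),speed=.2)
movel(tcp(-.102,0,.125),q(CW),speed=.15)
print(lid(),fl(),read_time_s()); save("side","s3"); save("top","t3");save("wrist","w3")
E
python3 -c "
import cv2
b=cv2.imread('pics/s3.png');cv2.imwrite('pics/s3b.png',cv2.resize(b[170:400,60:340],None,fx=2.6,fy=2.6,interpolation=2))"
```

```text
[-101.4   -0.4  125.4   -0. ] [-0.1  0.3 -1.5] 12.1
```

View pics/s3b.png

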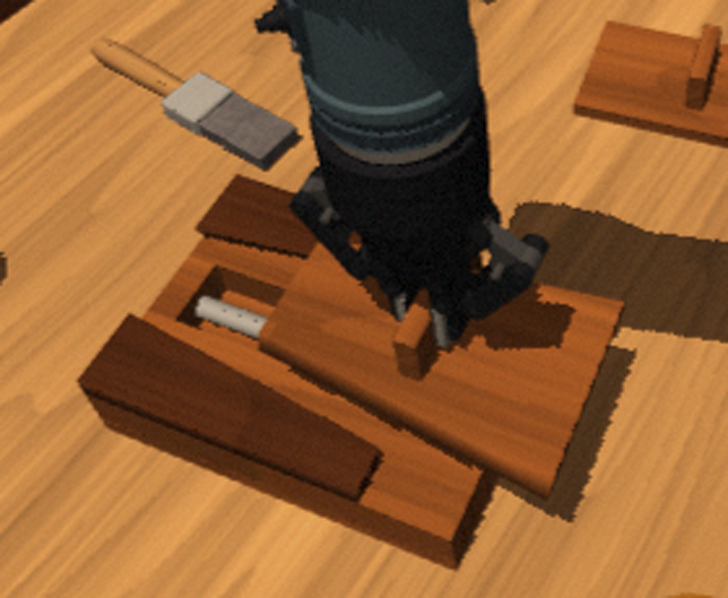

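View pics/w3.png

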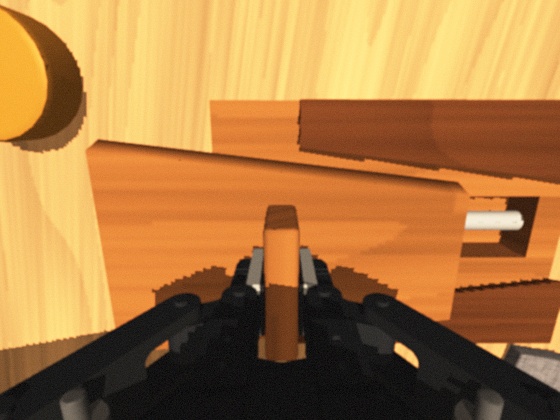

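View pics/t3.png

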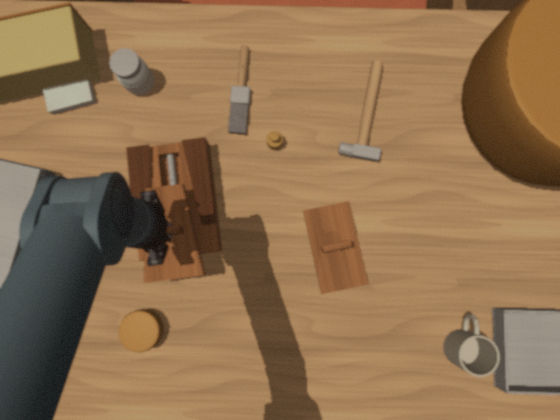

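The lid hovers over the mouth, narrow end ahead. As a check, I'll compare the predicted case points with w3: block corner (211,100) and rail corner (300,100).

Run:
```python
from h import *
P=camera_params("wrist");c,s=np.cos(CW),np.sin(CW)
for dx,dy in((0,0),(0,.003),(.003,0)):
  for l in((-145,82,44),(-90,82,58),(-90,55,58),(-90,60,44)):
    l=np.array(l)/1000; print(dx,dy,(l*1000).round(),proj("wrist",[CX+dx+c*l[0]-s*l[1],CY+dy+s*l[0]+c*l[1],l[2]],P).round(1))
b=cv2.imread('pics/w3.png');cv2.imwrite('pics/w3b.png',cv2.resize(b[80:200,190:360],None,fx=4.5,fy=4.5,interpolation=2))
```

```text
0 0 [-145.   82.   44.] [207.1  96.9]
0 0 [-90.  82.  58.] [298.6  95.4]
0 0 [-90.  55.  58.] [298.  143.7]
0 0 [-90.  60.  44.] [297.  133.8]
0 0.003 [-145.   82.   44.] [207.6  91.7]
0 0.003 [-90.  82.  58.] [299.6  89.8]
0 0.003 [-90.  55.  58.] [298.9 138.6]
0 0.003 [-90.  60.  44.] [297.8 128.9]
0.003 0 [-145.   82.   44.] [212.   97.7]
0.003 0 [-90.  82.  58.] [303.8  96.3]
0.003 0 [-90.  55.  58.] [303.  144.6]
0.003 0 [-90.  60.  44.] [301.7 134.5]
```

View pics/w3b.png

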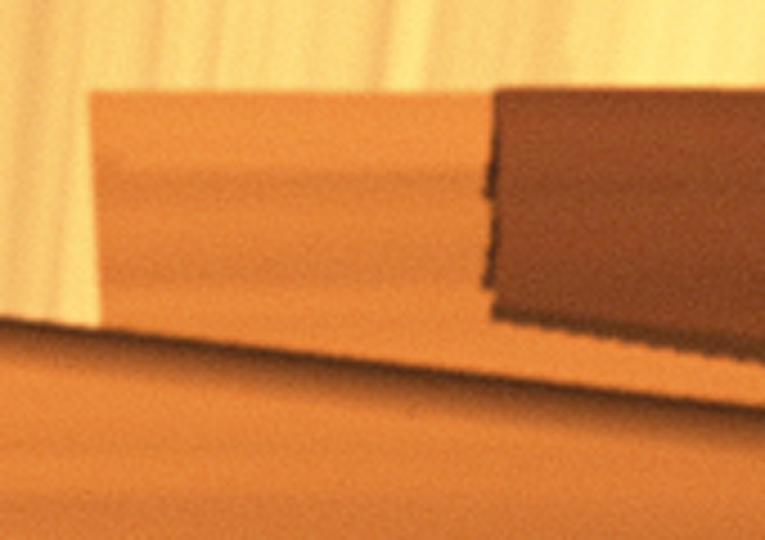

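```bash
sed -i 's/^CX,CY,CW=.*/CX,CY,CW=.592,.1736,.163/' h.py
python3 - <<'E'
from h import *
movel(tcp(-.102,0,.100),q(CW),speed=.1); print(lid(),fl())
z=.1
f0=fl()[2]
while z>.078:
    z-=.002; movel(tcp(-.102,0,z),q(CW),speed=.04); f=fl(); print(round(z,3),lid(),f)
    if f[2]>f0+4 or abs(f[:2]).max()>6: break
print(read_time_s(),read_finger_gap()); save("side","s4");save("wrist","w4")
E
python3 -c "
import cv2
b=cv2.imread('pics/s4.png');cv2.imwrite('pics/s4b.png',cv2.resize(b[170:400,60:340],None,fx=2.6,fy=2.6,interpolation=2))"
```

```text
[-102.4   -0.2   99.6   -0. ] [ 0.3 -0.6 -1.7]
0.098 [-1.017e+02  1.000e-01  9.830e+01  0.000e+00] [-0.7 -0.4 -2.2]
0.096 [-102.1    0.    96.     0. ] [ 0.6  0.4 -1.4]
0.094 [-102.2   -0.    93.8   -0. ] [ 0.7  0.4 -2.4]
0.092 [-102.2   -0.    91.8   -0. ] [ 0.3 -0.4 -1.6]
0.09 [-102.1   -0.    89.8    0. ] [ 0.1 -0.1 -2.3]
0.088 [-1.021e+02 -1.000e-01  8.790e+01 -0.000e+00] [-0.1  0.5 -2.3]
0.086 [-102.1   -0.    85.8   -0. ] [ 0.3  0.2 -1.8]
0.084 [-102.2   -0.    83.8   -0. ] [ 1.   0.  -2.6]
0.082 [-102.1   -0.    81.8   -0. ] [-0.3 -0.2 -2. ]
0.08 [-1.017e+02  1.000e-01  8.120e+01 -0.000e+00] [-3.  -0.9  8.7]
15.15 0.013142336168472473
```

View pics/s4b.png

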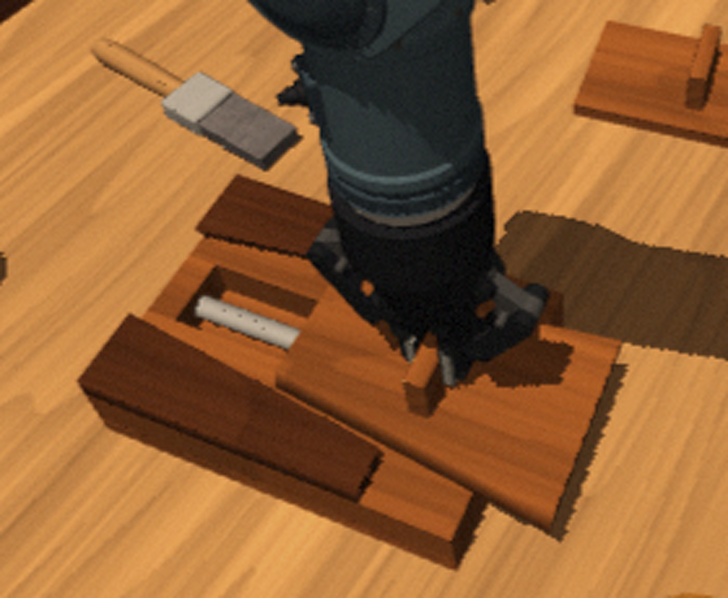

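View pics/w4.png

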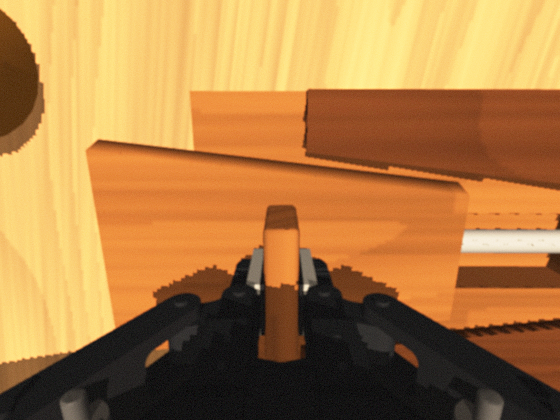

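The lid is resting on the way's floor: contact came at TCP z 81.2 mm, where 81 was expected. Next I'll slide it in, watching the forces.

```bash
cat > slide.py <<'E'
from h import *
x=-.102;y=0.
def step(nx,sp):
    global x,y
    x=nx; movel(tcp(x,y,.0813),q(CW),speed=sp); f=fl(); print(round(x*1e3),round(y*1e3,1),lid(),f,read_ft_torque().round(2) if hasattr(read_ft_torque(),'round') else '')
    if abs(f[1])>2.5: y+=np.clip(f[1]*.00015,-.0015,.0015)
    return f
for nx in np.arange(-.085,-.019,.015):
    f=step(nx,.08)
    if f[0]<-12: break
else:
    while x<.012:
        f=step(x+.002,.05)
        if f[0]<-14: break
print(read_time_s(),read_finger_gap())
E
python3 slide.py
```

```text
-85 0.0 [-84.5   0.   81.5  -0. ] [ 0.7  0.7 -2.4] [-0.02 -0.02 -0.  ]
-70 0.0 [-69.9  -0.   81.2   0. ] [ 0.6 -0.3  4.6] [-0.04 -0.14 -0.01]
-55 0.0 [-54.7   0.   81.2   0. ] [0.5 0.9 0.9] [ 0.06 -0.06  0.01]
-40 0.0 [-39.5   0.   81.2   0. ] [ 0.9 -0.2  1.5] [-0.01 -0.04 -0.01]
-25 0.0 [-24.5  -0.   81.3   0. ] [0.7 0.3 1. ] [ 0.04 -0.08 -0.01]
-23 0.0 [-24.5   0.   81.3   0. ] [-4.8  0.3  7.2] [-0.08  0.62 -0.04]
-21 0.0 [-23.2  -0.   81.3   0. ] [-6.3  0.2  7.5] [-0.12  0.92 -0.02]
-19 0.0 [-21.   -0.   81.3   0. ] [-5.4  0.8  7.3] [-0.12  0.8   0.01]
-17 0.0 [-19.1  -0.1  81.3  -0. ] [-5.7  0.5  8.7] [-0.14  0.76 -0.  ]
-15 0.0 [-17.   -0.   81.2  -0. ] [-5.5  0.1  7.7] [-0.18  0.7  -0.02]
-13 0.0 [-15.   -0.1  81.3  -0. ] [-6.1 -0.3  8.1] [-0.2   0.76 -0.  ]
-11 0.0 [-13.   -0.   81.3  -0. ] [-4.9  0.6  7.7] [-0.18  0.74 -0.  ]
-9 0.0 [-10.9  -0.   81.3   0. ] [-5.6 -0.2  7.6] [-0.18  0.69  0.05]
-7 0.0 [-8.9 -0.1 81.3 -0. ] [-5.1  0.4  6.7] [-0.1   0.69 -0.03]
-5 0.0 [-6.9 -0.1 81.3  0. ] [-5.4 -0.1  6.1] [-0.19  0.7   0.01]
-3 0.0 [-4.9 -0.1 81.3 -0. ] [-4.9 -0.5  6.5] [-0.15  0.7  -0.02]
-1 0.0 [-2.9 -0.  81.2 -0. ] [-4.5  0.9  7.1] [-0.19  0.75 -0.03]
1 0.0 [-1.6 -0.1 81.3 -0. ] [-6.8 -0.3  9.6] [-0.15  0.98 -0.02]
3 0.0 [-0.9 -0.1 81.3 -0. ] [-10.5   1.2  12.2] [-0.31  1.47 -0.16]
5 0.0 [-0.4 -0.1 81.3 -0. ] [-15.2   1.1  15.8] [-0.38  1.97 -0.13]
20.7333 0.01311290543291107
```

The resistance is now rising where home should be. I'll push a little more, then look.

```bash
python3 - <<'E'
from h import *
for x in(.007,.009):
    movel(tcp(x,0,.0813),q(CW),speed=.05); pause(.1); f=fl(); print(x,lid(),f)
    if f[0]<-19: break
pause(.2); print(lid(),fl(),read_time_s(),read_finger_gap())
P=camera_params("wrist");save("wrist","w5");save("side","s5")
E
python3 -c "
import cv2
b=cv2.imread('pics/s5.png');cv2.imwrite('pics/s5b.png',cv2.resize(b[170:400,60:340],None,fx=2.6,fy=2.6,interpolation=2))"
```

```text
0.007 [-0.3 -0.1 81.3 -0. ] [-21.    0.3  20. ]
[-0.4 -0.1 81.3 -0. ] [-19.1   0.4  21.3] 21.2833 0.012986341810662784
```

View pics/s5b.png

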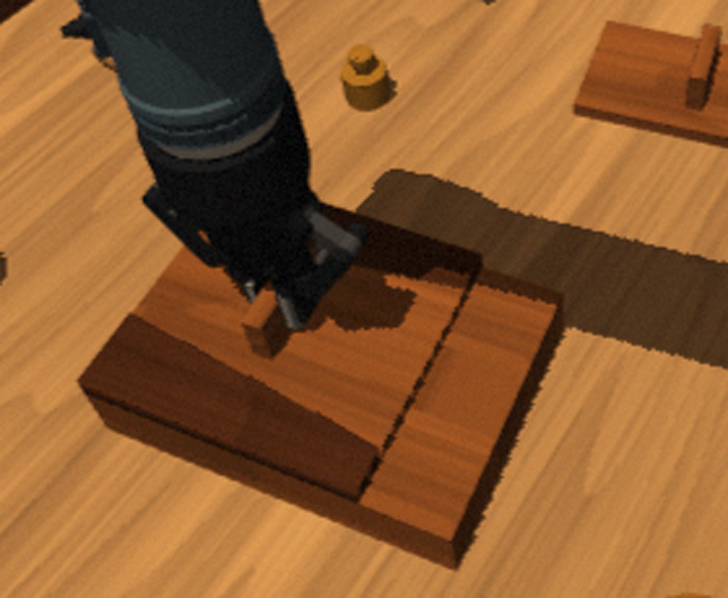

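View pics/w5.png

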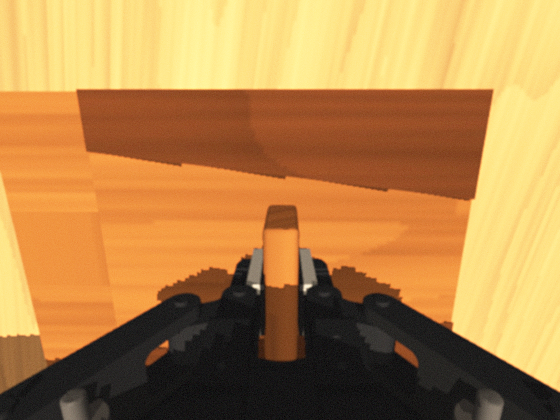

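The lid is seated: its wide end is level with the rail mouths and its narrow end with the block's end. Now I'll relax the push, release and retreat.

Run:
```python
from h import *
movel(tcp(.001,0,.0813),q(CW),speed=.05); print(lid(),fl())
move_gripper(.06); print(read_finger_gap(),fl(),lid())
e=list(read_eef_pos()); movel([e[0],e[1],.22],speed=.12); print(read_time_s())
move_ptp([.5,-.1,.32],q(.1)); pause(.2)
save("top","t6");save("side","s6"); print(read_time_s(),tip_of("top","straight_lid"),tip_of("top","tapered_lid"),tip_of("side","tapered_lid")[:1])
b=cv2.imread('pics/s6.png');cv2.imwrite('pics/s6b.png',cv2.resize(b[170:400,60:340],None,fx=2.6,fy=2.6,interpolation=2))
```

```text
[-0.7 -0.1 81.3 -0. ] [-5.9 -0.7  6.9]
0.06002927778513598 [-0.2  0.8 -0.2] [ 1.1  0.  81.1  0. ]
23.4667
24.9417 [] [{'at': [169.3, 186.1], 'confidence': 0.81}] [{'at': [172.3, 295.5], 'confidence': 0.8}]
```

View pics/s6b.png

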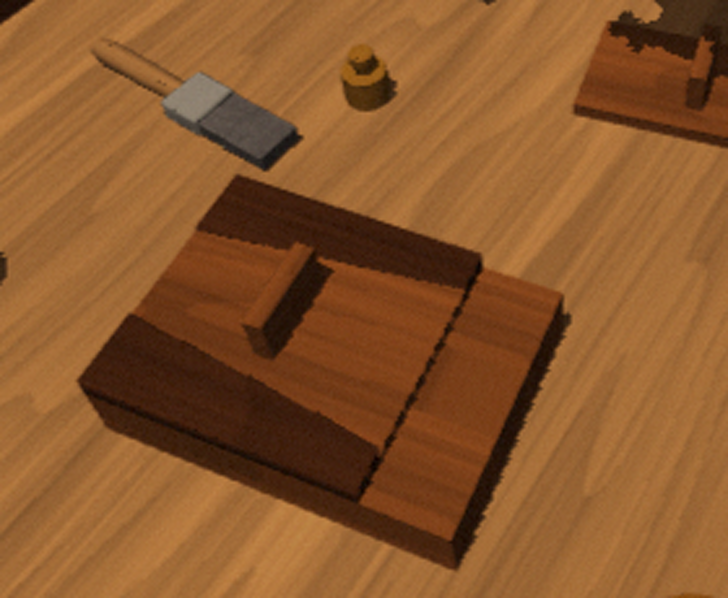

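View pics/t6.png

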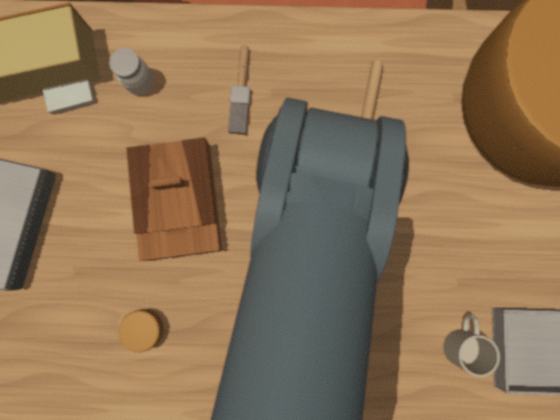

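The case is closed: the lid fills the way, flush at both ends, and the straight lid is where it was in the side view.

```bash
python3 -c "
from h import *
print(ray('top',(169.3,186.1),.044),ray('side',(172.3,295.5),.044)); print(sign_off())"
```

```text
[0.58969868 0.18007071 0.044     ] [0.59190164 0.1748437  0.044     ]
the job is handed in; nothing more can be done
None
```

The tapered lid is in the case's dovetail way, wedged tight, and the job is handed in. The last clock reading was about 25 s of the 48 s allowed.

I gripped the lid by its fin, lowered it into the wide mouth narrow end first, and slid it home. I then pushed until the resistance reached about 20 N, released it and backed the arm clear.

**Position:** at the end of the push the lid was within about 1 mm of home along and across the way, and resting on the floor. This comes from the arm's own position and my estimate of where the case is. The pictures taken after release show it level and flush with the case at both ends.

**Networks' fixes after release:** the side camera puts the lid 1–2 mm from home. The top camera reads about 6 mm to one side. I think that is detector error, because the picture shows the lid filling the way with no gap.

**Straight lid:** it was never touched, and it looks unmoved in the last side picture. The arm hid it from the top camera at that point, so I have no measured position for it.

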